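# Check the cezve, then hold the hotplate's boost dial

## Robot

A 6-joint arm with a two-finger parallel gripper is mounted at the origin on the work surface. World frame = base frame: x ahead of the robot, y to its left, z up, the work surface at z = 0. Lengths are in m, angles in rad, forces in N, time in s.
With the tool pointing down it reaches from about 0.3 to 0.775 m from the base axis. Payload 14.6 kg.
Tool frame: the origin (TCP) lies on the centre line of the jaws, within the pads' length; the fingertips stand 25 mm ahead of it and the grasp point (between the pads) lies 6 mm ahead of it (ctrl.tip_reach is the distance from the TCP to the fingertips, in m); z points along the fingers, y is the line along which they close (so a half turn about z gives the same grasp; the last joint's range is limited). The gripper opens to 94 mm and grips with 3 to 60 N. Pads are 16 mm wide; open, the fingers measure 119 mm over their backs; the gripper's body (75 mm by 177 mm) begins 78 mm behind the grasp point.
Start: joints at [1.137, 0.3, 1.521, -0, 1.321, -0.067], TCP at [0.197, 0.513, 0.23] pointing down, gripper open.
Joint ranges: [-3.03, 3.03], [-0.79, 2.21], [0.23, 2.52], [-1.04, 4.18], [0, 3.07], [-2.55, 2.55]. Speed limits (rad/s): [2.22, 2.22, 2.57, 3.14, 3.14, 3.14].

## Interface

Orientations are given as [roll, pitch, yaw] about the fixed x, y, z axes, in that order (R = Rz(yaw) Ry(pitch) Rx(roll)).
In Python, from station import ctrl gives the robot as it stands. The module is installed in compiled form; this text tells all that it offers.
- The arm moves only by the tool apply_moves, never from a script. Its argument "deltas" is a list of rows, each a list of 7 numbers: the closure in counts, from 0 (fully open) to 255 (shut), then the shift along the world's x, y, z in cm, then the turn, a rotation vector about the world's x, y, z in rad. In form: [[jaw, tx, ty, tz, ax, ay, az], ...]. A call has 1 to 10 rows; each row shifts and turns the commanded pose from where the row before left it; what a row does not reach is not made up. A row lasts 1/10 s, in which the tool goes at most 50 mm and 8.59 degrees, less where a joint would pass 70% of its speed; a pose out of reach is approached as far as the arm can. A call with a gripper value outside its range is refused whole. The fingers move at their own pace and stop on an object; "grip_force" is the grip in N (left out, the last holds). Time passes only in rows, so rows that do not move let the fingers close. It gives the time, the measured TCP pose, the force, the opening and the grip force at its end, in the units of the state.
- ctrl.get_obs(): the state, without advancing time (a new reading comes with each control period).
- ctrl.camera(name): name is "scene" or "top" or "wrist"; returns a dict with "img" (420x560x3 uint8, red, green, blue), "K" (3x3 intrinsics, pixels), "pose" (4x4, takes a point from camera to world coordinates); the wrist camera has in their place "hand_eye" (4x4, takes a point from camera to tool coordinates, whose origin is the TCP and whose axes are the flange's). Camera axes: x right, y up, looking along -z (the intrinsics and any distortion apply to the point x, -y, -z); pixel columns grow to the right and rows downward; lengths in m; the calibration is good to about 2 mm. The wrist camera is an equidistant fisheye: a pixel r from the principal point sees the ray r / f radians off the axis. A picture is of the moment at which its call begins: read the wrist's pose just before it. There is no depth.
- ctrl.hand_in(): hands the job in; it is judged then, once.
The state is a dict: "time_s": time; "qpos": joint angles; "joint_vel": joint speeds; "tau": joint torques, N m; "ee_pos": TCP position; "eef_rot": TCP orientation; "force": force on the tool from outside, world axes, zero at the start; "moment": the same for the moment, N m; "grip_width": finger opening in m; "grip_force": force on a finger pad.
Only numpy, scipy, OpenCV 4.12 (cv2) and the standard library are available. Lean on these libraries where they do the work, as an engineer would, in place of code of your own. Each camera call takes 0.05 s, during which the arm holds its last target. There are 200 camera calls.

## Task

Warm up the coffee pot: pick up the yellow infrared thermometer and hold it still for at least a full second with its nose about 8 cm from the black band round the steel cezve, level with the band and pointing straight at the middle of the cezve, then lay it gently back flat on the green coaster and let go of it. Then take the hotplate's spring-return dial, turn it clockwise past its first two notches to the third (the orange mark, not on to the stop beyond), and finish still gripping the dial and holding it there, because it springs back when released. Do not shift the cezve, the sugar jar or the cups.

Things in the scene. Friction and masses are not known exactly. Their poses are not given: they have to be found in the camera images.
- wand_center (a point): Yellow infrared thermometer, a loose straight bar 130 mm long (x), 28 mm wide (y), 30 mm high (z), about 0.12 kg, lying flat on the green coaster at the start, with a black tapering nose at one end. This point is its centre, half-way up (15 mm above its underside). +x points along the bar to the nose, z up. The flat-sided yellow part reaches from 65 mm behind this point to 30 mm ahead of it; grip it across y near this point.
- wand_nose (a point): Tip of the thermometer's black nose: 65 mm from wand_center along +x, same height. It looks along its +x.
- coaster: Round green plastic coaster, 110 mm in diameter, 6 mm thick, fixed to the ledge; origin at the centre of its underside, z up.
- cezve_band (a point): Middle of the matt black band round the belly of the cezve: the point on the cezve's upright axis at the band's mid-height, 32 mm above the cezve's underside. The band's outside is 47 mm from this point, the band is 36 mm high and the same all round, so it can be measured from any free side.
- cezve: Stainless cezve (small coffee pot), 92 mm in diameter, 95 mm high, loose on the heating plate, with a dark wooden handle that slants up and out 150 mm from the axis in the direction 0.7 rad left of its +x (away from the robot) to 131 mm above its underside. Origin at the centre of its underside. Not to be shifted.
- hob: White hotplate, fixed, 180 mm (x) by 320 mm (y, from -175 to +145 mm), top of the casing 50 mm above the ledge. Origin on the ledge under it. The round heating plate (136 mm in diameter, its top 56 mm above the ledge) is centred at x 0, y +60 mm; the dial's axis is at x -45, y -125 mm. On the casing round the dial are a grey rest mark, two black notch marks and a broad orange third mark, 0.4 rad apart.
- dial_bar (a point): Black upright bar of the dial that is gripped: 50 mm long (x), 14 mm wide (y), 32 mm high, standing on a steel disc 64 mm in diameter and 5 mm thick that turns with it. This point is the bar's centre, on the vertical turning axis, half-way up: 71 mm above the ledge (bar from 55 to 87 mm). Its orange pointer end is -x. It turns with the dial.
- dial (a joint): Angle of the dial, rad: 0 at rest, growing as the dial turns clockwise seen from above (the bar's yaw falls by as much). Notches (detents) at 0.4, 0.8 and 1.2 (third, orange mark), hard stop at 1.5. A spring turns it back to 0 from anywhere when released: about 0.1 N m at 0 and 0.22 N m at 1.2, with clicks of about 0.05 N m on top.
- sugar_jar: Closed glass sugar jar, 72 mm in diameter, 105 mm high, loose on the ledge; origin at the centre of its underside. Not to be shifted.
- cup1: Porcelain cup, 68 mm across, 58 mm high, loose on the lowest tier of a fixed steel three-tier stand (136 mm across, 215 mm high); origin at its underside. Not to be shifted.
- cup2: The same kind of cup, blue, on the middle tier, 85 mm above the ledge. Not to be shifted.
- cup3: The same kind of cup on the top tier, 158 mm above the ledge. Not to be shifted.
Not all that is in view belongs to the job. Of the things that look like the coaster, take the one that is farthest to the robot's left at the start.

How it is judged:
By the outcome, as a careful person would: the job done as asked, in the order asked, and still so for the second after the job is handed in, while the arm keeps its last pose, push and grip.
It also fails if it takes over 67 s, if anything falls off the work surface, if the arm or the gripper's body presses on something with over 40 N, if the wrist force passes 120 N, or if a joint passes its speed limit or range.

## Working session

There is one attempt and no reset: what is moved stays moved. The work goes in short steps, Python scripts to look and compute and a tool call to move; the robot and the scene stay as the last step left them, time stands still between calls to the robot, and variables do not carry over. Pictures are saved under pics/ and viewed, at most 10 in all, crops included, and the job is handed in when it is done.

Besides the shell and the picture viewer there is one more tool, called after ">>>" as name([rows], argument=value, ...), one row to a line, values as JSON. apply_moves: Moves the arm, as the interface text tells. Its arguments: {"type":"object","properties":{"deltas":{"type":"array"},"grip_force":{"type":"number"}},"required":["deltas"]}

```bash
mkdir -p pics; cat > h.py <<'E'
import numpy as np, cv2
from station import ctrl
from scipy.spatial.transform import Rotation as R
def ray(c,u,v,pose=None):
    K=c["K"]; P=c["pose"]
    d=np.array([(u-K[0,2])/K[0,0],-(v-K[1,2])/K[1,1],-1.])
    return P[:3,3],P[:3,:3]@d
def onz(c,u,v,z):
    o,d=ray(c,u,v); return o+d*(z-o[2])/d[2]
def proj(c,p):
    P=c["pose"]; q=P[:3,:3].T@(np.array(p)-P[:3,3]); K=c["K"]
    return K[0,0]*q[0]/-q[2]+K[0,2], K[1,1]*-q[1]/-q[2]+K[1,2]
E
python3 - <<'E'
from h import *
o=ctrl.get_obs();print(o)
import pickle
D={}
for n in("scene","top","wrist"):
    c=ctrl.camera(n);D[n]=c;cv2.imwrite(f"pics/{n}0.png",c["img"][:,:,::-1])
    print(n,{k:np.round(v,3).tolist() for k,v in c.items() if k!="img"})
pickle.dump(D,open("d0.pkl","wb"))
t=cv2.vconcat([D["scene"]["img"]]) 
E
```

```text
{'time_s': 0.0, 'qpos': array([ 1.13742591e+00,  3.00449717e-01,  1.52160574e+00, -4.72772955e-05,
        1.32069484e+00, -6.65943584e-02]), 'joint_vel': array([-0.00081083, -0.00206202,  0.00150042, -0.00357496,  0.00197377,
       -0.00104271]), 'tau': array([-2.81206761e-03, -5.31792963e+01, -3.52740705e+01,  7.06576556e-02,
        2.44012027e-02, -7.07105005e-05]), 'ee_pos': array([0.1971421 , 0.51319296, 0.22988761]), 'eef_rot': array([-3.14043453e+00, -3.13443906e-05,  2.77482831e+00]), 'force': array([ 0.07151308, -0.52499145, -0.17484401]), 'moment': array([-0.03194844,  0.06197499, -0.04706743]), 'grip_force': 0.0, 'grip_width': 0.09402537795677635}
scene {'K': [[493.077, 0.0, 293.035], [0.0, 493.077, 211.283], [0.0, 0.0, 1.0]], 'pose': [[-0.586, -0.541, 0.604, 1.355], [0.81, -0.407, 0.421, 0.535], [0.018, 0.736, 0.677, 1.056], [0.0, 0.0, 0.0, 1.0]]}
top {'K': [[409.001, 0.0, 279.519], [0.0, 409.001, 203.724], [0.0, 0.0, 1.0]], 'pose': [[0.02, 0.984, -0.175, 0.34], [-0.999, 0.015, -0.029, -0.063], [-0.026, 0.175, 0.984, 1.143], [0.0, 0.0, 0.0, 1.0]]}
wrist {'K': [[325.192, 0.0, 279.516], [0.0, 325.192, 212.442], [0.0, 0.0, 1.0]], 'hand_eye': [[0.0, 0.968, 0.25, 0.073], [1.0, -0.0, -0.0, -0.001], [0.0, 0.25, -0.968, -0.154], [0.0, 0.0, 0.0, 1.0]]}
```

View pics/top0.png

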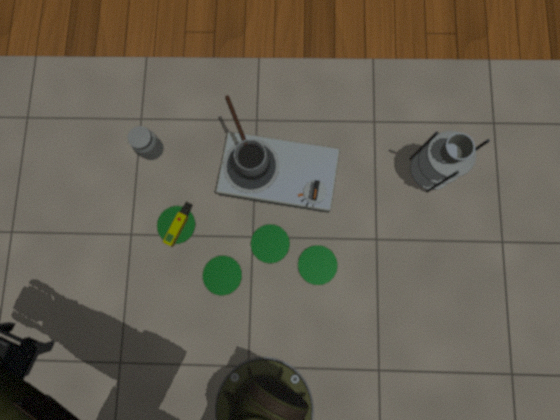

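View pics/scene0.png

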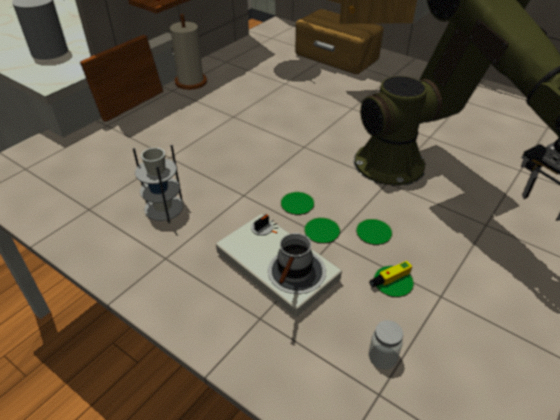

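Top view: the green discs are at (177,225), (222,275), (270,243) and (317,265). The leftmost, (177,225), carries the only yellow bar, with its nose up and right at (186,208). The cezve is at (251,160), the dial at (315,190), the jar at (143,140) and the cup stand at (445,160). Next I'll measure these and take one close crop.

```bash
python3 - <<'E'
from h import *
import pickle
D=pickle.load(open("d0.pkl","rb"))
for n in("top","scene"):
    c=D[n]; hsv=cv2.cvtColor(c["img"],cv2.COLOR_RGB2HSV)
    g=cv2.inRange(hsv,(50,120,40),(75,255,255)); y=cv2.inRange(hsv,(24,150,90),(34,255,255))
    for nm,m,z in(("green",g,.006),("yel",y,.03)):
        for k in cv2.findContours(m,cv2.RETR_EXTERNAL,cv2.CHAIN_APPROX_NONE)[0]:
            if cv2.contourArea(k)<60: continue
            k=cv2.convexHull(k)
            P=np.array([onz(c,u,v,z)[:2] for u,v in k[:,0]],np.float32)
            r=cv2.minAreaRect(P*1000); e=cv2.minEnclosingCircle(P*1000)
            print(n,nm,cv2.boundingRect(k),"rect",np.round(np.r_[r[0],r[1],r[2]],1),"circ",np.round(np.r_[e[0],e[1]],1))
            if nm=="yel":print(np.round(cv2.boxPoints(r)).tolist())
    # hob white
c=D["top"]; im=c["img"]; s=im[120:225,190:360].copy()
cv2.imwrite("pics/crop1.png",cv2.resize(im[85:255,120:350][:,:,::-1],None,fx=3.4,fy=3.4,interpolation=cv2.INTER_CUBIC))
c=D["scene"]; im=c["img"]
cv2.imwrite("pics/crop2.png",cv2.resize(im[190:375,205:435][:,:,::-1],None,fx=3.2,fy=3.2,interpolation=cv2.INTER_CUBIC))
E
```

```text
top green (203, 256, 38, 39) rect [341.1 125.  101.8 103.3  46.6] circ [341.3 125.9  52.1]
top green (299, 246, 38, 38) rect [ 374.8 -136.9  100.5  101.6    1. ] circ [ 374.5 -136.    52.2]
top green (251, 225, 38, 38) rect [430.   -3.6 102.5 101.9  45.9] circ [430.4  -4.1  52.3]
top green (176, 213, 19, 30) rect [465.8 228.5  31.5  89.5  69.2] circ [470.4 240.8  44.8]
top green (158, 207, 23, 31) rect [493.3 290.4  38.7  97.3  61.8] circ [485.5 275.8  48.7]
top yel (163, 212, 23, 34) rect [464.2 258.5  27.8  92.3  64.8] circ [464.6 259.2  47.1]
[[417.0, 266.0], [500.0, 226.0], [512.0, 251.0], [428.0, 291.0]]
scene green (377, 275, 36, 22) rect [493.6 287.9  54.  104.9  60.6] circ [483.7 270.2  52.6]
scene green (357, 219, 35, 25) rect [342.  128.3 102.9 103.2  36.8] circ [343.3 128.9  53.1]
scene green (305, 218, 35, 25) rect [4.328e+02 1.000e-01 1.031e+02 1.034e+02 3.680e+01] circ [4.336e+02 3.000e-01 5.390e+01]
scene green (281, 192, 33, 22) rect [ 376.2 -132.9  101.6  103.1   37. ] circ [ 377.3 -131.7   53.1]
scene yel (380, 261, 32, 19) rect [461.9 260.4  29.7  94.4  65.2] circ [462.1 261.1  48.1]
[[413.0, 267.0], [499.0, 227.0], [511.0, 254.0], [425.0, 294.0]]
```

View pics/crop1.png

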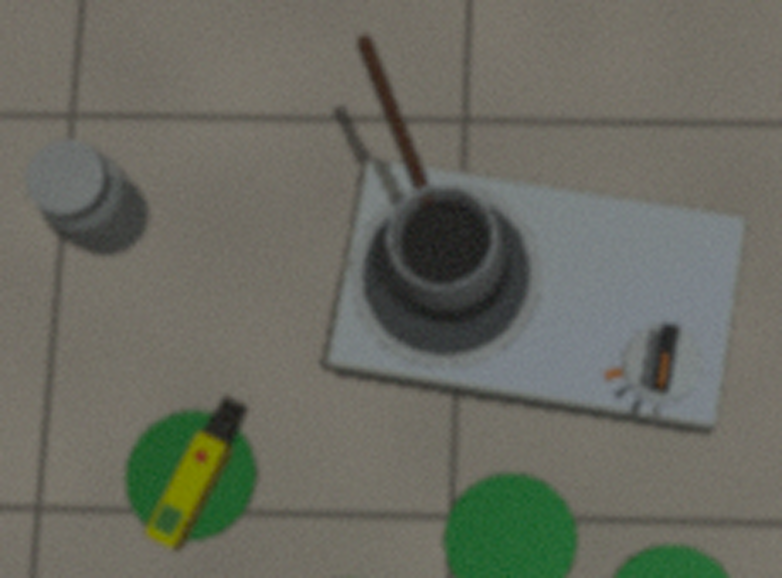

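View pics/crop2.png

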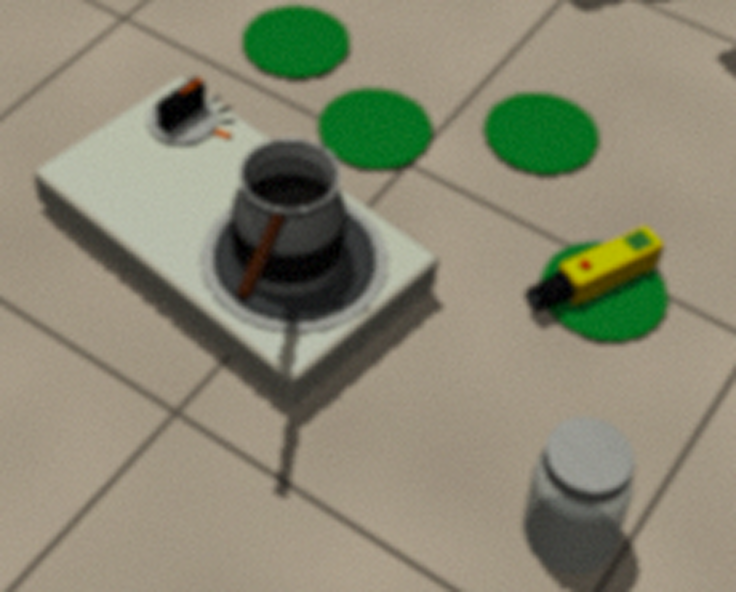

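The crops confirm the wand choice: yellow body at (188,488) in the 3.4x crop with the nose at (232,410), on the leftmost coaster. The dial bar is at (664,358) with its orange end toward the robot, and the orange third mark is to its left at (613,374). The cezve handle points away from the robot.

```bash
python3 - <<'E'
from h import *
import pickle
D=pickle.load(open("d0.pkl","rb"))
for n in("top","scene"):
    c=D[n]; hsv=cv2.cvtColor(c["img"],cv2.COLOR_RGB2HSV)
    y=cv2.inRange(hsv,(24,150,90),(34,255,255))
    k=max(cv2.findContours(y,cv2.RETR_EXTERNAL,cv2.CHAIN_APPROX_NONE)[0],key=cv2.contourArea)
    P=np.array([onz(c,u,v,.036)[:2] for u,v in k[:,0]],np.float32)*1000
    print(n,"wand",cv2.minAreaRect(P))
# green disc full (hull of both parts)
    g=cv2.inRange(hsv,(50,90,35),(75,255,255))
    box=(150,200,205,250) if n=="top" else (370,260,420,300)
    m=np.zeros_like(g); m[box[1]:box[3],box[0]:box[2]]=g[box[1]:box[3],box[0]:box[2]]
    pts=cv2.findNonZero(m); P=np.array([onz(c,u,v,.006)[:2] for u,v in cv2.convexHull(pts)[:,0]],np.float32)*1000
    print("coaster",cv2.minEnclosingCircle(P))
T,S=D["top"],D["scene"]
t=lambda u,v:(120+u/3.4-.35,85+v/3.4-.35)
s=lambda u,v:(205+u/3.2-.35,190+v/3.2-.35)
def tri(a,b):
    o1,d1=ray(T,*a);o2,d2=ray(S,*b)
    A=np.c_[d1,-d2]; x=np.linalg.lstsq(A,o2-o1,rcond=None)[0]
    p,q=o1+x[0]*d1,o2+x[1]*d2; return ((p+q)/2*1000).round(1),round(np.linalg.norm(p-q)*1000,1)
print("rim",tri(t(446,236),s(291,176)),onz(T,*t(446,236),.151),onz(S,*s(291,176),.151))
print("dialbar top",tri(t(664,358),s(182,101)),onz(T,*t(664,358),.087),onz(S,*s(182,101),.087))
for nm,a,b in(("nl",(325,362),(437,263)),("nr",(712,424),(185,80)),("fr",(743,215),(38,178)),("fl",(363,163),(292,378))):
    print("hob",nm,onz(T,*t(*a),.05)*1000//1,onz(S,*s(*b),.05)*1000//1)
print("jar",onz(T,*t(66,178),.105),onz(S,*s(588,458),.105))
print("bar dir",onz(T,*t(672,328),.087)-onz(T,*t(660,388),.087), onz(S,*s(165,120),.087)-onz(S,*s(197,84),.087))
print("cup3",onz(T,459,146,.216),onz(S,153,158,.216))
# plate circle
E
```

```text
top wand ((463.53631591796875, 256.7594909667969), (27.697280883789062, 91.82546997070312), 64.75877380371094)
coaster ((478.25341796875, 262.10888671875), 53.500545501708984)
scene wand ((467.1021423339844, 262.0338439941406), (29.49673080444336, 93.87345123291016), 65.2294921875)
coaster ((470.7934265136719, 265.0255126953125), 64.1394271850586)
rim (array([642.5,  44.6, 145.9]), np.float64(6.3)) [0.64262275 0.04137913 0.151     ] [0.64509856 0.05014286 0.151     ]
dialbar top (array([ 568.4, -124.3,   74. ]), np.float64(1.7)) [ 0.56609352 -0.1242542   0.087     ] [ 0.57848599 -0.11483204  0.087     ]
hob nl [566. 146.  50.] [573. 151.  50.]
hob nr [ 520. -165.   50.] [ 524. -156.   50.]
hob fr [ 694. -191.   50.] [ 700. -180.   50.]
hob fl [735. 122.  50.] [740. 122.  50.]
jar [0.70054058 0.34795526 0.105     ] [0.70582065 0.35273326 0.105     ]
bar dir [ 0.04761575 -0.00906758  0.        ] [ 5.30539088e-02  6.09399373e-03 -1.11022302e-16]
cup3 [ 0.64812398 -0.45187834  0.216     ] [ 0.66390279 -0.43444168  0.216     ]
```

>>> apply_moves([
  [0, 2.8, -2.6, 0, 0, 0, -0.008],
  [0, 2.8, -2.6, 0, 0, 0, -0.008],
  [0, 2.8, -2.6, 0, 0, 0, -0.008],
  [0, 2.8, -2.6, 0, 0, 0, -0.008],
  [0, 2.8, -2.6, 0, 0, 0, -0.008],
  [0, 2.8, -2.6, 0, 0, 0, -0.008],
  [0, 2.8, -2.6, 0, 0, 0, -0.008],
  [0, 2.8, -2.6, 0, 0, 0, -0.008],
  [0, 2.8, -2.6, 0, 0, 0, -0.008],
  [0, 2.8, -2.6, 0, 0, 0, -0.008],
])

```text
time_s: 1.15
ee_pos: [0.4782, 0.2521, 0.2303]
eef_rot: [-3.141, -0.0, 2.694]
force: [0.6, 0.5, 0.3]
grip_width: 0.0938
grip_force: 0.0
```

>>> apply_moves([
  [0, 0, 0, 0, 0, 0, 0],
  [0, 0, 0, 0, 0, 0, 0],
  [0, 0, 0, 0, 0, 0, 0],
])

```text
time_s: 1.45
ee_pos: [0.4766, 0.254, 0.2303]
eef_rot: [-3.141, -0.0, 2.696]
force: [0.2, 0.8, 0.5]
grip_width: 0.0938
grip_force: 0.0
```

```bash
cat >> h.py <<'E'
class W:
    def __init__(s):
        o=ctrl.get_obs(); s.o=o; c=ctrl.camera("wrist"); s.img=c["img"]; s.K=c["K"]
        T=np.eye(4);T[:3,:3]=R.from_euler("xyz",o["eef_rot"]).as_matrix();T[:3,3]=o["ee_pos"]
        s.P=T@c["hand_eye"]
    def ray(s,u,v):
        x,y=(u-s.K[0,2]),(v-s.K[1,2]); r=np.hypot(x,y)+1e-9; th=r/s.K[0,0]
        d=np.array([np.sin(th)*x/r,-np.sin(th)*y/r,-np.cos(th)])
        return s.P[:3,3],s.P[:3,:3]@d
    def onz(s,u,v,z):
        o,d=s.ray(u,v); return o+d*(z-o[2])/d[2]
E
python3 - <<'E'
from h import *
import pickle
w=W(); pickle.dump(w,open("w1.pkl","wb")); cv2.imwrite("pics/w1.png",w.img[:,:,::-1])
print(w.o["ee_pos"],w.o["eef_rot"],w.o["time_s"])
hsv=cv2.cvtColor(w.img,cv2.COLOR_RGB2HSV)
y=cv2.inRange(hsv,(22,120,60),(36,255,255))
k=max(cv2.findContours(y,cv2.RETR_EXTERNAL,cv2.CHAIN_APPROX_NONE)[0],key=cv2.contourArea)
P=np.array([w.onz(u,v,.036)[:2] for u,v in k[:,0]],np.float32)*1000
print("wand",cv2.boundingRect(k),cv2.minAreaRect(P))
E
```

```text
[0.4766378  0.25398841 0.23031869] [-3.14137770e+00 -3.59991986e-04  2.69557189e+00] 1.45
wand (265, 140, 26, 85) ((460.6458740234375, 258.1595458984375), (27.033672332763672, 92.92826080322266), 64.82072448730469)
```

View pics/w1.png

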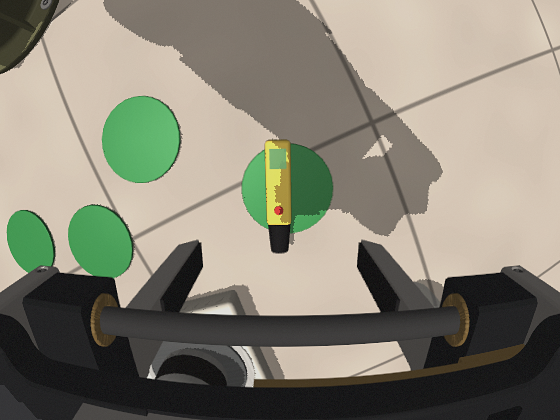

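Wrist view: the wand lies between (265,140) and (280,251) on the coaster, nose down the image and lined up with the jaws. Its yellow part measures 93 x 27 mm, as it should. I'll descend and grip.

>>> apply_moves([
  [0, 0, -0.25, -3, 0, 0, 0.006],
  [0, 0, 0, -4, 0, 0, 0],
  [0, 0, 0, -4, 0, 0, 0],
  [0, 0, 0, -3.5, 0, 0, 0],
  [0, 0, 0, -2, 0, 0, 0],
  [0, 0, 0, -1.5, 0, 0, 0],
  [0, 0, 0, -0.9, 0, 0, 0],
  [0, 0, 0, -0.5, 0, 0, 0],
  [0, 0, 0, 0, 0, 0, 0],
  [0, 0, 0, 0, 0, 0, 0],
], grip_force=20)

```text
time_s: 2.5
ee_pos: [0.4775, 0.2512, 0.0372]
eef_rot: [3.141, 0.001, 2.701]
force: [-0.5, -0.8, -0.1]
grip_width: 0.0937
grip_force: 0.0
```

>>> apply_moves([
  [255, 0, 0, 0, 0, 0, 0],
  [255, 0, 0, 0, 0, 0, 0],
  [255, 0, 0, 0, 0, 0, 0],
  [255, 0, 0, 0, 0, 0, 0],
  [255, 0, 0, 0, 0, 0, 0],
  [255, 0, 0, 0, 0, 0, 0],
  [255, 0, 0, 0, 0, 0, 0],
  [255, 0, 0, 0, 0, 0, 0],
  [255, 0, 0, 0, 0, 0, 0],
  [255, 0, 0, 0, 0, 0, 0],
])

```text
time_s: 3.5
ee_pos: [0.4773, 0.2509, 0.0365]
eef_rot: [3.142, 0.0, 2.701]
force: [0.4, 0.0, 0.8]
grip_width: 0.0277
grip_force: 20.0
```

>>> apply_moves([
  [255, 0, 0, 1.0, 0, 0, 0],
  [255, 0, 0, 2.0, 0, 0, 0],
  [255, 0, 0, 2.0, 0, 0, 0],
  [255, 0, 0, 1.7, 0, 0, 0],
  [255, -0.1, -2.0, 0, 0, 0, 0],
  [255, -0.1, -2.5, 0, 0, 0, 0],
  [255, -0.1, -2.5, 0, 0, 0, 0],
  [255, -0.1, -2.5, 0, 0, 0, 0],
  [255, -0.1, -1.7, 0, 0, 0, 0],
  [255, -0.1, -1.0, 0, 0, 0, 0],
])

```text
time_s: 4.5
ee_pos: [0.4712, 0.1278, 0.1041]
eef_rot: [3.141, 0.0, 2.7]
force: [-0.9, 0.3, -1.1]
grip_width: 0.0278
grip_force: 20.0
```

>>> apply_moves([
  [255, 0, 0, 0, 0, 0, 0],
  [255, 0, 0, 0, 0, 0, 0],
  [255, 0, 0, 0, 0, 0, 0],
])

```text
time_s: 4.8
ee_pos: [0.4713, 0.1296, 0.1035]
eef_rot: [3.141, 0.0, 2.702]
force: [0.0, 0.3, -1.0]
grip_width: 0.0281
grip_force: 20.0
```

```bash
python3 - <<'E'
from h import *
import pickle
w=W(); cv2.imwrite("pics/w2.png",w.img[:,:,::-1]); print(w.o["ee_pos"],w.o["eef_rot"],w.o["time_s"])
D={n:ctrl.camera(n) for n in("top","scene")}; D["o"]=w.o; pickle.dump(D,open("d2.pkl","wb"))
a=cv2.resize(D["top"]["img"][110:250,170:330],None,fx=3.5,fy=3.5,interpolation=cv2.INTER_CUBIC)
b=cv2.resize(D["scene"]["img"][205:305,255:415],None,fx=5,fy=5,interpolation=cv2.INTER_CUBIC)
cv2.imwrite("pics/t2.png",a[:,:,::-1]);cv2.imwrite("pics/s2.png",b[:,:,::-1])
E
```

```text
[0.47127789 0.12959104 0.10352667] [3.14146840e+00 5.17106823e-05 2.70156421e+00] 4.8
```

View pics/s2.png

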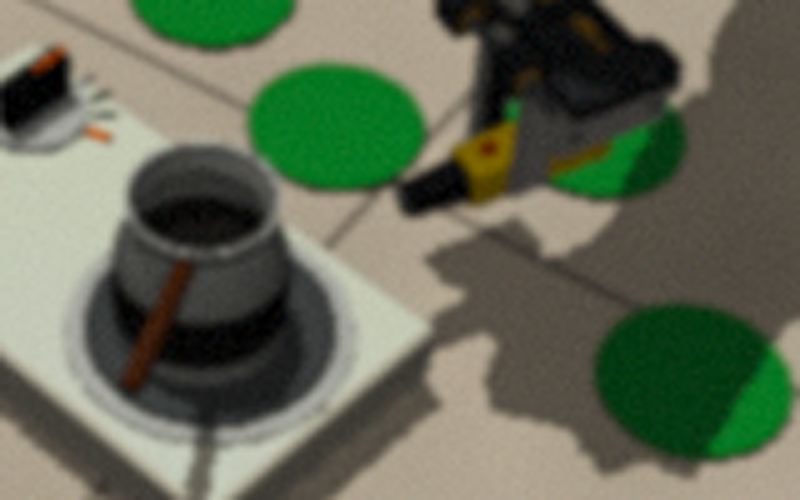

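View pics/w2.png

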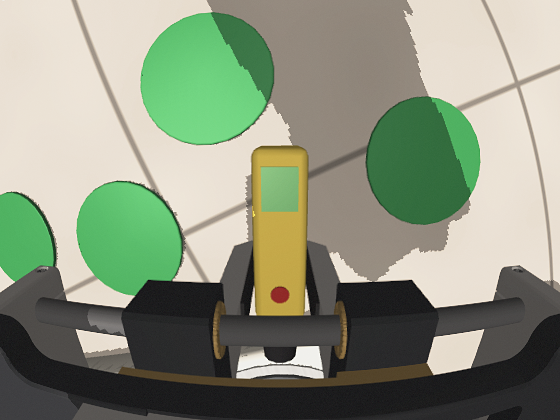

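View pics/t2.png

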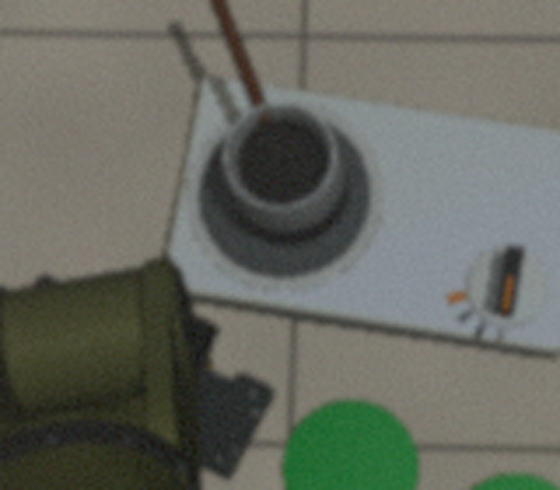

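```bash
python3 - <<'E'
from h import *
import pickle
D=pickle.load(open("d2.pkl","rb")); o=D["o"]; T,S=D["top"],D["scene"]
d=np.array([.905,-.4256,0]); c=o["ee_pos"]-[0,0,.0155]; n=c+.065*d
for nm,C,(x0,y0,f) in(("top",T,(170,110,3.5)),("scene",S,(255,205,5))):
    k=lambda p:np.round((np.array(proj(C,p))-[x0,y0]+.35)*f).tolist()
    print(nm,"nose",k(n),"body/nose joint",k(c+.03*d),k(c+.03*d+[0,0,.015]))
    for cx,cy in((.644,.046),(.6425,.055)):
        print((cx,cy),"rim",[k([cx+.046*np.cos(a),cy+.046*np.sin(a),.151]) for a in np.arange(4)*np.pi/2],k([cx,cy,.151]))
    print("plate ctr rim",[k([.6425+.068*np.cos(a),.055+.068*np.sin(a),.056]) for a in np.arange(4)*np.pi/2])
E
```

```text
top nose [207.0, 323.0] body/nose joint [185.0, 365.0] [182.0, 362.0]
(0.644, 0.046) rim [[280.0, 93.0], [214.0, 153.0], [276.0, 215.0], [341.0, 154.0]] [278.0, 154.0]
(0.6425, 0.055) rim [[267.0, 94.0], [202.0, 155.0], [263.0, 217.0], [329.0, 156.0]] [265.0, 155.0]
plate ctr rim [[281.0, 108.0], [192.0, 190.0], [275.0, 276.0], [365.0, 192.0]]
scene nose [403.0, 198.0] body/nose joint [457.0, 177.0] [460.0, 157.0]
(0.644, 0.046) rim [[145.0, 249.0], [274.0, 235.0], [251.0, 144.0], [127.0, 156.0]] [199.0, 195.0]
(0.6425, 0.055) rim [[162.0, 255.0], [291.0, 242.0], [267.0, 149.0], [142.0, 162.0]] [215.0, 201.0]
plate ctr rim [[134.0, 405.0], [318.0, 384.0], [283.0, 249.0], [109.0, 267.0]]
```

The scene view has the nose tip at crop (402,200) against a predicted (403,198), so the wand is where I expect it. The cezve rim is centred near (202,200). I'll refine the cezve axis from edges before the timed hold.

```bash
python3 - <<'E'
from h import *
import pickle
D=pickle.load(open("d0.pkl","rb")); T,S=D["top"],D["scene"]
# band in scene: dark mask
g=cv2.GaussianBlur(cv2.cvtColor(S["img"],cv2.COLOR_RGB2GRAY),(3,3),0)
for v in(264,266,268,270,272,274): print(v,g[v,268:324].tolist())
gt=cv2.GaussianBlur(cv2.cvtColor(T["img"],cv2.COLOR_RGB2GRAY),(3,3),0)
for v in(148,152,156,160,172): print("t",v,gt[v,222:282].tolist())
for u in(247,251,255): print("tc",u,gt[134:195,u].tolist())
for z in(.07,.088,.106,.151):print(z,proj(S,(.644,.046,z)),proj(T,(.644,.046,z)))
print(proj(T,(.6425,.055,.056)),proj(S,(.6425,.055,.056)))
E
```

```text
264 [176, 167, 158, 145, 122, 90, 65, 53, 44, 31, 17, 14, 24, 36, 46, 52, 55, 53, 46, 40, 34, 30, 31, 38, 49, 56, 58, 59, 59, 59, 58, 58, 58, 56, 54, 53, 51, 50, 48, 43, 35, 25, 16, 16, 28, 43, 53, 55, 55, 55, 57, 68, 93, 124, 147, 160]
266 [170, 161, 150, 130, 101, 72, 57, 53, 48, 35, 19, 8, 6, 13, 21, 29, 37, 41, 39, 35, 32, 31, 35, 45, 53, 56, 57, 57, 56, 56, 56, 55, 54, 53, 52, 50, 45, 38, 31, 23, 15, 8, 7, 13, 27, 40, 49, 53, 55, 55, 54, 58, 75, 104, 133, 152]
268 [164, 157, 145, 119, 84, 61, 54, 54, 50, 39, 23, 11, 5, 5, 7, 13, 22, 29, 31, 31, 27, 26, 30, 39, 45, 48, 48, 48, 48, 47, 45, 44, 41, 38, 33, 26, 21, 16, 10, 6, 4, 4, 6, 13, 21, 30, 41, 50, 55, 55, 54, 55, 63, 85, 117, 143]
270 [159, 154, 144, 117, 81, 59, 55, 55, 53, 45, 33, 20, 11, 9, 12, 18, 26, 32, 32, 25, 18, 13, 13, 15, 17, 19, 19, 19, 19, 19, 16, 15, 13, 9, 7, 6, 5, 5, 4, 5, 6, 8, 12, 18, 23, 28, 35, 45, 52, 55, 56, 54, 59, 79, 113, 140]
272 [161, 156, 145, 119, 84, 62, 56, 55, 54, 50, 44, 34, 24, 19, 21, 27, 32, 31, 27, 20, 11, 6, 6, 6, 6, 6, 6, 6, 6, 6, 5, 6, 6, 6, 6, 6, 5, 6, 5, 6, 10, 17, 23, 26, 27, 27, 32,
[... 2319 characters left out ...]
 79, 100, 113, 117, 118, 121, 124]
0.07 (np.float64(293.89314910738403), np.float64(264.86885651359916)) (np.float64(251.97019087268146), np.float64(162.33985281286056))
0.088 (np.float64(294.02582619612), np.float64(260.3167163975206)) (np.float64(251.3513315394881), np.float64(160.4899405546802))
0.106 (np.float64(294.1610315341966), np.float64(255.67783225233916)) (np.float64(250.71210913319487), np.float64(158.57915840810827))
0.151 (np.float64(294.51059178909213), np.float64(243.68444835722656)) (np.float64(249.01808614234858), np.float64(153.51533577779384))
(np.float64(249.15970274866294), np.float64(164.22581356086695)) (np.float64(296.86954299197697), np.float64(269.55111320316627))
```

>>> apply_moves([
  [255, -0.15, -0.3, 0, 0, 0, 0],
  [255, 0, 0, 0, 0, 0, 0],
  [255, 0, 0, 0, 0, 0, 0],
  [255, 0, 0, 0, 0, 0, 0],
  [255, 0, 0, 0, 0, 0, 0],
  [255, 0, 0, 0, 0, 0, 0],
  [255, 0, 0, 0, 0, 0, 0],
  [255, 0, 0, 0, 0, 0, 0],
  [255, 0, 0, 0, 0, 0, 0],
  [255, 0, 0, 0, 0, 0, 0],
])

```text
time_s: 5.95
ee_pos: [0.4697, 0.1259, 0.1035]
eef_rot: [3.142, 0.0, 2.701]
force: [0.0, 0.2, -0.4]
grip_width: 0.0277
grip_force: 20.0
```

>>> apply_moves([
  [255, 0, 0, 0, 0, 0, 0],
  [255, 0, 0, 0, 0, 0, 0],
  [255, 0, 0, 0, 0, 0, 0],
  [255, 0, 0, 0, 0, 0, 0],
  [255, 0, 0, 0, 0, 0, 0],
  [255, 0, 0, 0, 0, 0, 0],
  [255, 0, 0, 0, 0, 0, 0],
  [255, 0, 0, 0, 0, 0, 0],
  [255, 0, 0, 0, 0, 0, 0],
  [255, 0, 0, 0, 0, 0, 0],
])

```text
time_s: 6.95
ee_pos: [0.4697, 0.1259, 0.1034]
eef_rot: [3.142, -0.0, 2.701]
force: [-0.1, 0.6, -0.3]
grip_width: 0.0277
grip_force: 20.0
```

```bash
python3 - <<'E'
from h import *
o=ctrl.get_obs(); print(o["ee_pos"],o["eef_rot"])
import pickle
# coaster from wrist view w1: green hull + own check
w=pickle.load(open("w1.pkl","rb"))
hsv=cv2.cvtColor(w.img,cv2.COLOR_RGB2HSV); g=cv2.inRange(hsv,(55,90,30),(85,255,255)); g[:,:235]=0;g[:,340:]=0
P=np.array([w.onz(u,v,.006)[:2] for u,v in cv2.convexHull(cv2.findNonZero(g))[:,0]],np.float32)*1000
print(cv2.minEnclosingCircle(P), cv2.fitEllipse(P))
E
```

```text
[0.46974036 0.12592197 0.10344703] [ 3.14158164e+00 -3.03469084e-05  2.70077878e+00]
((476.3480529785156, 262.78424072265625), 54.198543548583984) ((476.451904296875, 262.782958984375), (107.51896667480469, 107.90392303466797), 49.70367431640625)
```

>>> apply_moves([
  [255, 0.1, 1.5, 0, 0, 0, 0],
  [255, 0.1, 2.5, 0, 0, 0, 0],
  [255, 0.1, 2.5, 0, 0, 0, 0],
  [255, 0.1, 2.5, 0, 0, 0, 0],
  [255, 0.1, 2.5, 0, 0, 0, 0],
  [255, 0.1, 1.5, 0, 0, 0, 0],
  [255, 0.1, 0.6, 0, 0, 0, 0],
  [255, 0, 0, -2.5, 0, 0, 0],
  [255, 0, 0, -2, 0, 0, 0],
  [255, 0, 0, -1, 0, 0, 0],
])

```text
time_s: 7.95
ee_pos: [0.4762, 0.2613, 0.0469]
eef_rot: [-3.14, -0.001, 2.7]
force: [0.1, -0.1, -0.5]
grip_width: 0.0279
grip_force: 20.0
```

>>> apply_moves([
  [255, 0, 0, -0.5, 0, 0, 0],
  [255, 0, 0, -0.3, 0, 0, 0],
  [255, 0, 0, -0.2, 0, 0, 0],
  [255, 0, 0, -0.1, 0, 0, 0],
  [255, 0, 0, -0.1, 0, 0, 0],
  [255, 0, 0, 0, 0, 0, 0],
  [255, 0, 0, 0, 0, 0, 0],
  [255, 0, 0, 0, 0, 0, 0],
])

```text
time_s: 8.75
ee_pos: [0.4768, 0.2619, 0.0366]
eef_rot: [3.141, 0.0, 2.701]
force: [-1.0, -0.2, -1.3]
grip_width: 0.0281
grip_force: 20.0
```

>>> apply_moves([
  [0, 0, 0, 0, 0, 0, 0],
  [0, 0, 0, 0, 0, 0, 0],
  [0, 0, 0, 0, 0, 0, 0],
  [0, 0, 0, 0, 0, 0, 0],
  [0, 0, 0, 0, 0, 0, 0],
  [0, 0, 0, 0, 0, 0, 0],
  [0, 0, 0, 0, 0, 0, 0],
  [0, 0, 0, 0, 0, 0, 0],
])

```text
time_s: 9.55
ee_pos: [0.4767, 0.2619, 0.0364]
eef_rot: [-3.142, -0.0, 2.701]
force: [0.8, 0.5, 0.2]
grip_width: 0.0884
grip_force: 0.0
```

>>> apply_moves([
  [0, 0, 0, 1.5, 0, 0, 0],
  [0, 0, 0, 3, 0, 0, 0],
  [0, 0, 0, 4, 0, 0, 0],
  [0, 0, 0, 4, 0, 0, 0],
  [0, 0, 0, 4, 0, 0, 0],
  [0, 0, 0, 3, 0, 0, 0],
  [0, 0, 0, 0, 0, 0, 0],
  [0, 0, 0, 0, 0, 0, 0],
])

```text
time_s: 10.35
ee_pos: [0.4767, 0.2618, 0.2323]
eef_rot: [3.141, 0.001, 2.701]
force: [-0.5, -0.3, -1.0]
grip_width: 0.0943
grip_force: 0.0
```

```bash
python3 - <<'E'
from h import *
w=W(); print(w.o["ee_pos"],w.o["eef_rot"],w.o["time_s"])
hsv=cv2.cvtColor(w.img,cv2.COLOR_RGB2HSV)
y=cv2.inRange(hsv,(22,120,60),(36,255,255))
k=max(cv2.findContours(y,cv2.RETR_EXTERNAL,cv2.CHAIN_APPROX_NONE)[0],key=cv2.contourArea)
P=np.array([w.onz(u,v,.036)[:2] for u,v in k[:,0]],np.float32)*1000
print("wand",cv2.minAreaRect(P))
E
```

```text
[0.47665218 0.26184839 0.23228446] [3.14060776e+00 8.55903490e-04 2.70081825e+00] 10.35
wand ((460.1012268066406, 268.7413635253906), (27.23880386352539, 93.25730895996094), 64.39823150634766)
```

The wand is back flat: its centre is (476,261), 1.5 mm from the coaster's centre. Now on to the dial.

>>> apply_moves([
  [0, 0.9, -2.8, 0, 0, 0, 0.03],
  [0, 0.9, -3.9, 0, 0, 0, 0.03],
  [0, 0.9, -4, 0, 0, 0, 0.03],
  [0, 1, -4, 0, 0, 0, 0.03],
  [0, 1, -4, 0, 0, 0, 0.03],
  [0, 1, -4, 0, 0, 0, 0.03],
  [0, 0.9, -4, 0, 0, 0, 0.03],
  [0, 0.9, -4, 0, 0, 0, 0.03],
  [0, 0.9, -4, 0, 0, 0, 0.03],
  [0, 0.9, -3.6, 0, 0, 0, 0.024],
])

```text
time_s: 11.4
ee_pos: [0.5694, -0.1229, 0.2301]
eef_rot: [3.141, -0.002, 2.996]
force: [0.5, 0.4, -0.7]
grip_width: 0.0941
grip_force: 0.0
```

>>> apply_moves([
  [0, 0, 0, -2, 0, 0, 0],
  [0, 0, 0, 0, 0, 0, 0],
  [0, 0, 0, 0, 0, 0, 0],
  [0, 0, 0, 0, 0, 0, 0],
])

```text
time_s: 11.8
ee_pos: [0.5698, -0.1204, 0.212]
eef_rot: [3.142, 0.0, 2.996]
force: [0.1, 0.1, -0.1]
grip_width: 0.0943
grip_force: 0.0
```

```bash
python3 - <<'E'
from h import *
import pickle
w=W(); pickle.dump(w,open("w3.pkl","wb")); print(w.o["ee_pos"],w.o["eef_rot"],w.o["time_s"])
cv2.imwrite("pics/w3.png",w.img[:,:,::-1])
E
```

```text
[ 0.56983521 -0.12039332  0.21198599] [3.14157935e+00 2.54811452e-04 2.99573683e+00] 11.8
```

View pics/w3.png

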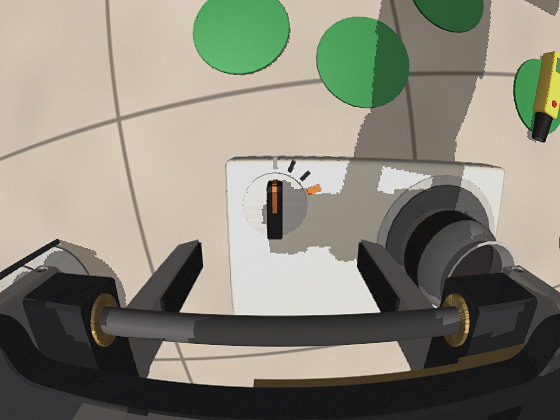

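The dial disc is centred near (275,204), the bar's orange end is at (275,182) and the marks run round to orange at (315,188). The bar is upright in the image, so it lines up with the jaws.

```bash
python3 - <<'E'
from h import *
import pickle
w=pickle.load(open("w3.pkl","rb"))
E=[w.onz(u,v,.055)[:2]*1000 for u,v in((243,204),(307,204),(275,172),(275,237))]
print("disc",np.round(E,1).tolist(),np.mean(E,0),np.linalg.norm(E[0]-E[1]),np.linalg.norm(E[2]-E[3]))
a,b=w.onz(228,158,.05)*1000,w.onz(502,166,.05)*1000; print("edge",a,b,np.linalg.norm(a-b),np.arctan2(-(b-a)[0],(b-a)[1]))
g=cv2.cvtColor(w.img,cv2.COLOR_RGB2GRAY)
for v in(178,180,182,184,190,200,210,220,236,239): print(v,g[v,258:292].tolist())
for z in(.087,.055): print(z,w.onz(275,180,z)*1000,w.onz(275,239,z)*1000)
hsv=cv2.cvtColor(w.img,cv2.COLOR_RGB2HSV); m=cv2.inRange(hsv,(5,150,80),(18,255,255)); m[:165]=0;m[225:]=0
for k in cv2.findContours(m,cv2.RETR_EXTERNAL,cv2.CHAIN_APPROX_NONE)[0]:
    if cv2.contourArea(k)>10: print(cv2.boundingRect(k),cv2.minAreaRect(np.array([w.onz(u,v,.087 if k[:,0,0].mean()<290 else .05)[:2]*1000 for u,v in k[:,0]],np.float32)))
E
```

```text
disc [[563.0, -156.5], [572.1, -94.2], [536.4, -120.7], [601.3, -130.4]] [ 568.20571456 -125.44475562] 62.9582190409955 65.71249361921228
edge [ 516.27697985 -164.23414065   50.        ] [560.42605813 139.79073442  50.        ] 307.2137135184355 -0.14420732959708657
178 [216, 220, 222, 223, 220, 220, 221, 221, 220, 221, 221, 221, 221, 222, 223, 226, 227, 228, 228, 227, 223, 221, 221, 220, 219, 219, 219, 219, 218, 219, 218, 219, 219, 213]
180 [221, 221, 221, 220, 220, 221, 220, 221, 221, 226, 233, 136, 131, 131, 144, 61, 59, 61, 53, 53, 132, 129, 183, 238, 134, 133, 132, 132, 228, 223, 222, 221, 220, 219]
182 [221, 220, 221, 220, 221, 221, 221, 221, 226, 186, 42, 12, 11, 12, 33, 56, 58, 56, 59, 14, 17, 14, 12, 5, 73, 135, 132, 131, 129, 132, 129, 129, 127, 223]
184 [220, 221, 220, 220, 220, 220, 220, 222, 232, 86, 19, 14, 15, 11, 107, 118, 117, 118, 88, 16, 18, 13, 11, 13, 71, 133, 128, 128, 126, 128, 127, 123, 120, 220]
190 [222, 221, 219, 221, 219, 221, 222, 230, 125, 34, 49, 54, 49, 45, 134, 162, 160, 162, 137, 42, 44, 45, 42, 24, 73, 134, 130, 129, 128, 130, 128, 127, 127, 128]
20
[... 649 characters left out ...]
, 221, 220, 221, 221, 221, 221, 221, 225, 234, 124, 91, 95, 93, 94, 94, 93, 94, 94, 93, 94, 93, 92, 120, 149, 147, 144, 145, 145, 143, 145, 146, 142, 144]
0.087 [ 539.24980953 -120.64821502   87.        ] [ 592.52072164 -128.63938461   87.        ]
0.055 [ 544.06762099 -121.80663469   55.        ] [ 603.45547434 -130.71540665   55.        ]
(272, 186, 5, 27) ((555.8765258789062, -124.03497314453125), (3.5401992797851562, 23.33229637145996), 81.51014709472656)
(307, 185, 14, 10) ((559.3453369140625, -85.73538970947266), (6.394318103790283, 13.1965913772583), 10.80988883972168)
(272, 180, 5, 5) ((540.8617553710938, -121.7674789428711), (3.471954584121704, 3.519904613494873), 81.54813385009766)
```

>>> apply_moves([
  [0, -0.2, -0.45, -2, 0, 0, -0.002],
  [0, 0, 0, -3, 0, 0, 0],
  [0, 0, 0, -3, 0, 0, 0],
  [0, 0, 0, -2, 0, 0, 0],
  [0, 0, 0, -1.3, 0, 0, 0],
  [0, 0, 0, -0.8, 0, 0, 0],
  [0, 0, 0, -0.5, 0, 0, 0],
  [0, 0, 0, 0, 0, 0, 0],
  [0, 0, 0, 0, 0, 0, 0],
], grip_force=10)

```text
time_s: 12.75
ee_pos: [0.5681, -0.1257, 0.0863]
eef_rot: [-3.141, 0.001, 2.993]
force: [-0.4, -0.1, 0.4]
grip_width: 0.094
grip_force: 0.0
```

>>> apply_moves([
  [255, 0, 0, 0, 0, 0, 0],
  [255, 0, 0, 0, 0, 0, 0],
  [255, 0, 0, 0, 0, 0, 0],
  [255, 0, 0, 0, 0, 0, 0],
  [255, 0, 0, 0, 0, 0, 0],
  [255, 0, 0, 0, 0, 0, 0],
  [255, 0, 0, 0, 0, 0, 0],
  [255, 0, 0, 0, 0, 0, 0],
  [255, 0, 0, 0, 0, 0, 0],
  [255, 0, 0, 0, 0, 0, 0],
])

```text
time_s: 13.75
ee_pos: [0.5677, -0.1256, 0.0854]
eef_rot: [3.142, -0.0, 2.993]
force: [-0.1, 0.9, -1.0]
grip_width: 0.0173
grip_force: 0.0
```

>>> apply_moves([
  [255, 0, 0, 0, 0, 0, 0],
  [255, 0, 0, 0, 0, 0, 0],
  [255, 0, 0, 0, 0, 0, 0],
  [255, 0, 0, 0, 0, 0, 0],
])

```text
time_s: 14.15
ee_pos: [0.5678, -0.125, 0.0854]
eef_rot: [3.141, -0.0, 2.993]
force: [0.3, 5.6, 0.9]
grip_width: 0.014
grip_force: 10.0
```

>>> apply_moves([
  [255, 0, 0, 0, 0, 0, 0],
  [255, 0, 0, 0, 0, 0, 0],
  [255, 0, 0, 0, 0, 0, 0],
  [255, 0, 0, 0, 0, 0, 0],
], grip_force=50)

```text
time_s: 14.55
ee_pos: [0.5678, -0.125, 0.0854]
eef_rot: [3.141, -0.0, 2.993]
force: [0.5, 5.3, 0.3]
grip_width: 0.0136
grip_force: 50.0
```

>>> apply_moves([
  [255, 0, 0.05, 0, 0, 0, -0.05],
  [255, 0, 0, 0, 0, 0, -0.1],
  [255, 0, 0, 0, 0, 0, -0.1],
  [255, 0, 0, 0, 0, 0, -0.1],
  [255, 0, 0, 0, 0, 0, -0.1],
  [255, 0, 0, 0, 0, 0, -0.1],
  [255, 0, 0, 0, 0, 0, -0.05],
  [255, 0, 0, 0, 0, 0, 0],
])

```text
time_s: 15.35
ee_pos: [0.5682, -0.1241, 0.0855]
eef_rot: [3.14, -0.0, 2.391]
force: [4.7, 8.4, -0.8]
grip_width: 0.0138
grip_force: 50.0
```

```bash
python3 - <<'E'
from h import *
o=ctrl.get_obs(); print({k:np.round(v,3) for k,v in o.items()})
E
```

```text
{'time_s': np.float64(15.35), 'qpos': array([-0.279,  0.523,  1.567,  0.002,  1.051, -1.1  ]), 'joint_vel': array([ 0.001,  0.002, -0.001, -0.001,  0.001, -0.05 ]), 'tau': array([ -4.797, -61.211, -30.079,  -1.718,   0.529,   1.085]), 'ee_pos': array([ 0.568, -0.124,  0.085]), 'eef_rot': array([ 3.14 , -0.   ,  2.391]), 'force': array([ 4.659,  8.361, -0.786]), 'moment': array([ 1.337, -0.743,  0.145]), 'grip_force': np.float64(50.002), 'grip_width': np.float64(0.014)}
```

>>> apply_moves([
  [255, 0.05, 0.08, 0, 0, 0, -0.05],
  [255, 0, 0, 0, 0, 0, -0.1],
  [255, 0, 0, 0, 0, 0, -0.1],
  [255, 0, 0, 0, 0, 0, -0.1],
  [255, 0, 0, 0, 0, 0, -0.1],
  [255, 0, 0, 0, 0, 0, -0.1],
  [255, 0, 0, 0, 0, 0, -0.05],
  [255, 0, 0, 0, 0, 0, 0],
  [255, 0, 0, 0, 0, 0, 0],
  [255, 0, 0, 0, 0, 0, 0],
])

```text
time_s: 16.35
ee_pos: [0.569, -0.1236, 0.0855]
eef_rot: [3.14, -0.0, 1.793]
force: [6.5, 5.7, -2.8]
grip_width: 0.0136
grip_force: 50.0
```

```bash
python3 - <<'E'
from h import *
w=W(); o=w.o; print({k:np.round(v,3) for k,v in o.items()})
s=ctrl.camera("top"); sc=ctrl.camera("scene")
a=cv2.resize(w.img[100:300,170:430],(780,600)); cv2.imwrite("pics/w4.png",a[:,:,::-1])
cv2.imwrite("pics/s4.png",sc["img"][:,:,::-1])
E
```

```text
{'time_s': np.float64(16.35), 'qpos': array([-2.770e-01,  5.240e-01,  1.565e+00,  1.000e-03,  1.051e+00,
       -5.010e-01]), 'joint_vel': array([ 0.001,  0.   ,  0.002, -0.   , -0.   , -0.   ]), 'tau': array([ -3.911, -62.012, -29.284,  -1.352,   1.285,   0.225]), 'ee_pos': array([ 0.569, -0.124,  0.085]), 'eef_rot': array([ 3.14 , -0.   ,  1.793]), 'force': array([ 6.48 ,  5.663, -2.81 ]), 'moment': array([ 0.94 , -1.161,  0.199]), 'grip_force': np.float64(50.009), 'grip_width': np.float64(0.014)}
```

View pics/w4.png

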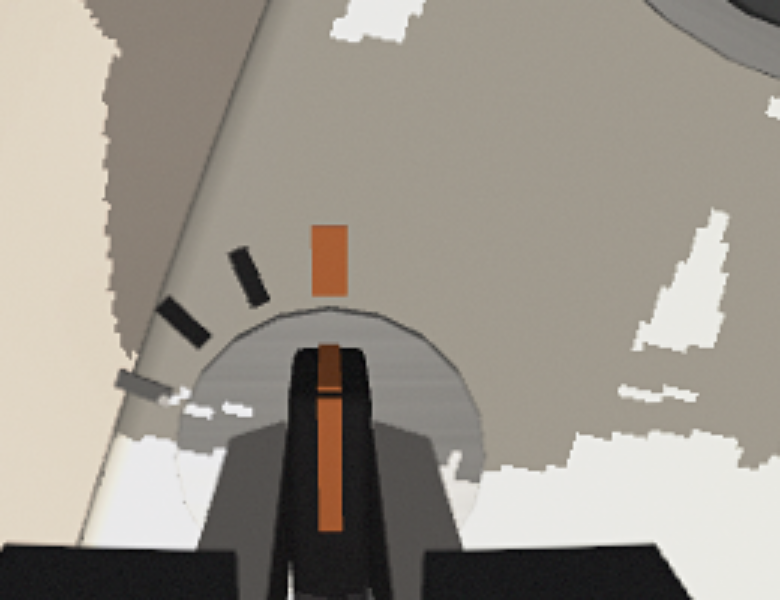

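The pointer at (330,440) lines up with the orange mark at (330,260), and the dial has turned 1.20 rad. The grip is firm and holding, so I'm handing in.

```bash
python3 -c "
from station import ctrl
print(ctrl.hand_in())"
```

```text
the job is handed in; nothing more can be done
None
```

The job is handed in: I held the thermometer about 8 cm from the band for over a second and laid it back flat on the leftmost green coaster. The dial is gripped and held at the orange third mark (1.20 rad). I took no final check picture of the cezve, jar and cups, but the arm stayed clear of them.

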